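# Rinse the tall tumbler on the glass rinser

## Robot

A 7-joint arm with a two-finger parallel gripper is mounted at the origin on the work surface. World frame = base frame: x ahead of the robot, y to its left, z up, the work surface at z = 0. Lengths are in m, angles in rad, forces in N, time in s.
With the tool pointing down it reaches from about 0.4 to 0.85 m from the base axis. Payload 6.9 kg.
Tool frame: the origin (TCP) lies midway between the tips of the shut fingers; the grasp point (between the pads) lies behind it (ctrl.pinch_z is the z of the grasp point in the tool frame, in m); z points along the fingers, y is the direction in which the jaws open and shut (so a half turn about z gives the same grasp; the last joint's range is limited). The gripper opens to 85 mm and grips with 20 to 120 N. Pads are 22 mm wide; open, the fingers measure 114 mm over their backs; the gripper's body (76 mm by 85 mm) begins 54 mm behind the grasp point. The pads swing forward as they close: fully open they stand 13 mm farther back than shut.
Start: joints at [1.286, 0.507, -0.238, 1.5, 0.126, 1.149, -0.155], TCP at [0.237, -0.578, 0.231] pointing down, gripper open.
Joint ranges: [-3.08, 3.08], [-0.24, 2.05], [-1.43, 1.35], [0, 2.5], [-1.52, 4.66], [0.17, 1.96], [-2.89, 2.89]. Speed limits (rad/s): [2.39, 2.39, 3.14, 3.14, 3.14, 3.14, 3.14].

## Interface

Orientations are given as a unit quaternion [w, x, y, z].
In Python, from station import ctrl, get_state, vision, ticket, models gives the robot as it stands. Calls block until the motion is done:
- ctrl.movep(position, orientation): joint-space move of the TCP to a pose.
- ctrl.movel(position, frame=None, max_speed=0.15): straight line of the TCP; frame=None keeps the orientation; max_speed is the mean speed in m/s.
- ctrl.set_joints(angles): joint-space move.
- ctrl.ungrasp() and ctrl.close_gripper(force=None): open the fingers fully, or close them until they stop; force is the grip in N (None keeps the last).
- ctrl.pause(seconds).
- ctrl.ik(position, orientation): joint angles nearest the present ones, or None.
- get_state(): the state.
- vision.grab_frame(name): name is "scene" or "side" or "wrist"; returns (picture, depth): 384x512x3 uint8, blue, green, red; 384x512 float32, m along the optical axis (not along the pixel's ray), 0 where there is no reading.
- vision.camera_info(name): a dict with "mtx" (3x3 intrinsics, pixels), "dist_coeffs" ([k1, k2, p1, p2, k3] as OpenCV has them; the pictures are not rectified), "R" (3x3) and "t" (3): a world point X has camera coordinates R X + t; the wrist camera has in their place "hand_eye" (4x4, takes a point from camera to tool coordinates, whose origin is the TCP and whose axes are the flange's). Camera axes: x right, y down, z forward; pixel columns grow to the right and rows downward; lengths in m; the calibration is good to about 2 mm. A picture is of the moment at which its call begins: read the wrist's pose just before it. camera_info takes no time and is no camera call.
A pose or a line that the arm cannot do raises ctrl.Unreachable and nothing moves.
- ticket.close_job(): hands the job in, once; it reports no verdict.
Trained networks look in the newest picture that a camera, given by its name, has taken for a name from the list of things; names that differ only in an ending like _2 or _b are one class to them, and where a whole thing is asked for, a point or a joint stands for the part that bears it (a point fixed in the world has none). Each returns a list of dicts, best first, with "p" (0 to 1); they miss things now and then, are a little off and sometimes report something else, mostly with a low value. They report only what shows in the picture. A call takes as long as a camera call. They do not tell look-alikes from the thing itself.
- models.recognise(camera, target): "point" ([column, row] in pixels, amid what is visible of it).
- models.masks_of(camera, target): "mask" (384x512 bool, what is visible of it) and "point" ([column, row] in pixels, amid what is visible of it).
The state is a dict: "time": time; "qpos": joint angles; "qd": joint speeds; "tau": joint torques, N m; "tcp_pos": TCP position; "eef_rot": TCP orientation; "contact_force": force on the tool from outside, world axes, zero at the start; "wrist_torque": the same for the moment, N m; "width": finger opening in m.
Only numpy, scipy, OpenCV 4.12 (cv2) and the standard library are available. Lean on these libraries where they do the work, as an engineer would, in place of code of your own. Each camera call takes 0.05 s, during which the arm holds its last target. There are 200 camera calls.

## Task

Take the tall tumbler, which is draining mouth-down on the rack, and rinse it: keep it mouth-down, set it centred on the black star of the glass rinser and press it gently straight down until the sprung star is fully home on its stop, without ramming it. Keep it pressed there: the program finishes while the gripper is still holding the tumbler down against the stop. Leave the other crockery and the bottle standing where they are.

Things in the scene. Friction and masses are not known exactly. Their poses are not given: they have to be found in the camera images.
- tumbler: The tall tumbler: plain white stoneware, round, standing mouth-down on the draining rack; 130 mm tall, outside diameter 62 mm at the mouth (below) narrowing to 57 mm at its closed foot (now on top); wall 4 mm, about 0.2 kg. It is the tallest thing on the rack; all else there is at most 76 mm tall. Origin: centre of its mouth, in the plane of the rim, so where it rests; its z axis points from the mouth to the closed foot (up while it is mouth-down). Free to turn about z.
- rack: Draining rack: grey tray with steel bars, 250 mm (its x) by 280 mm (its y), fixed to the table. Origin: centre of its underside on the table; the crockery stands on its flat top, 24 mm above the origin, in a two by two pattern about 130 mm (x) by 140 mm (y) apart.
- rinser: Glass rinser: a stainless steel drip unit 180 mm (its x) by 260 mm (its y), 70 mm high, with a slotted top, fixed to the table; two hoses leave from its +x side. Origin: centre of its underside on the table, z up. The black spider (star) is 50 mm to the +y side of its middle.
- spider_seat (a point): Centre of the rinser's black six-armed plastic star (spider), in the plane of the arms' flat top on which the tumbler's rim sits; 86 mm above the table when the star is up, 72 mm when it is fully down. A domed nozzle, 24 mm in diameter, stands 10 mm above this plane and goes inside the tumbler; at the end of each arm a rounded stud, 8 mm high, keeps the rim in (the studs leave a free circle 75 mm in diameter around the centre). z up.
- spider (a joint): How far the star is pushed down, in m: 0 up, 0.014 on its hard stop. A spring pushes it up: about 4.5 N to start it moving and 10 N at the stop, so the tumbler's own weight does not move it.
- short_tumbler: Bystander: short white stoneware tumbler, mouth-down on the rack, 75 mm tall, 66 mm in diameter. Origin: centre of its rim, on the rack.
- mug: Bystander: white mug with a handle, mouth-down on the rack, 76 mm tall, 74 mm in diameter, handle out to 60 mm from the centre on its y side. Origin: centre of its rim, on the rack.
- tea_cup: Bystander: small white tea cup, mouth-down on the rack, 50 mm tall, 72 mm in diameter. Origin: centre of its rim, on the rack.
- bottle: Bystander: capped green glass drink bottle standing on the table, 165 mm tall, 60 mm in diameter, beyond the rack and the rinser. Origin: centre of its base.
Things that resemble listed ones, but are neither listed nor needed, are in the scene too. What is shaped like the tumbler but purple or red is not meant.

How it is judged:
On the way, in this order (a step that is already met when the one before it is completed fails the run):
1. the tall tumbler is lifted clear of the rack in the gripper (z of tumbler in the frame of rack above 0.045 m and contact force between tumbler and the fingers above 1 N and contact force between tumbler and rack below 0.1 N), for 0.1 s.
2. the tumbler comes down mouth-down and centred on the star (horizontal distance between tumbler and spider_seat below 0.009 m and distance between tumbler and spider_seat below 0.01 m and angle between tumbler's own z axis and vertical below 0.15 rad and contact force between tumbler and rinser above 0.5 N), for 0.1 s.
At the end, for the whole second after the job is handed in: The gripper is still holding the tumbler (at least 3 N), mouth-down and upright within 0.1 rad, centred on the star within 9 mm, at rest, and the star is pressed by the tumbler to its stop (over 12.5 of its 14 mm, with 9 to 40 N) (value of joint spider above 0.0125 m and contact force between tumbler and rinser between 9 and 40 N and contact force between tumbler and the fingers above 3 N and horizontal distance between tumbler and spider_seat below 0.009 m and distance between tumbler and spider_seat below 0.01 m and angle between tumbler's own z axis and vertical below 0.1 rad and linear speed of tumbler below 0.02 m/s); the arm keeps its last pose, push and grip.
It fails at once if the tumbler is rammed on to the rinser (over 50 N) (contact force between tumbler and rinser above 50 N).
It fails at once if the tumbler is turned from mouth-down (angle between tumbler's own z axis and vertical above 0.8 rad).
It fails at once if the other crockery or the bottle is shifted (over 25 mm) or tipped over (distance of any of short_tumbler, mug, tea_cup, bottle from where it was at the start of the episode above 0.025 m or angle between any of short_tumbler, mug, tea_cup, bottle's own z axis and vertical above 0.5 rad).
It also fails if it takes over 45 s, if anything falls off the work surface, if the arm or the gripper's body presses on something with over 40 N, if the wrist force passes 120 N, or if a joint passes its speed limit or range.

## Working session

There is one attempt and no reset: what is moved stays moved. The work goes in short steps, each a Python script; the robot and the scene stay as the last script left them, time stands still between calls to the robot, and variables do not carry over. Pictures are saved under pics/ and viewed, about 8 in all and at most 12, crops included, and the job is handed in when it is done.

```bash
ls; mkdir -p pics; cat > h.py <<'E'
import numpy as np, cv2
from station import ctrl, get_state, vision, ticket, models
def cloud(name, depth, mask=None):
    """world points (fixed cameras) of the masked pixels"""
    c=vision.camera_info(name); K=np.array(c["mtx"]); D=np.array(c["dist_coeffs"])
    m=(depth>0) if mask is None else (depth>0)&mask
    v,u=np.nonzero(m); z=depth[v,u]
    n=cv2.undistortPoints(np.stack([u,v],1).astype(float)[:,None],K,D)[:,0]
    P=np.c_[n*z[:,None],z]
    return (P-np.array(c["t"]))@np.array(c["R"])
E
python3 - <<'E'
from h import *
s=get_state(); print({k:np.round(v,3) for k,v in s.items()}, ctrl.pinch_z)
ims=[]
for n in("scene","side"):
    im,d=vision.grab_frame(n); ims.append(im.copy())
    c=vision.camera_info(n); print(n,"cam at",np.round(-np.array(c["R"]).T@np.array(c["t"]),3))
    for t in("tumbler","short_tumbler","mug","tea_cup","bottle","rinser","spider_seat","rack","spider"):
        for r in models.masks_of(n,t)[:4]:
            P=cloud(n,d,r["mask"])
            if len(P)<10: print(t,'few');continue
            print(n,t,round(r["p"],2),np.round(r["point"]),r["mask"].sum(),"lo",np.round(np.percentile(P,2,0),3),"hi",np.round(np.percentile(P,98,0),3))
    cv2.imwrite(f"pics/{n}.png",im)
cv2.imwrite("pics/both.png",cv2.resize(np.vstack(ims),(400*1,600)) )
E
```

```text
pics
{'time': np.float64(0.0), 'qpos': array([ 1.287,  0.508, -0.238,  1.501,  0.126,  1.149, -0.155]), 'qd': array([ 0.001, -0.001,  0.   , -0.   ,  0.   , -0.002, -0.002]), 'tau': array([ 0.0000e+00, -6.2059e+01, -2.1870e+00, -2.4965e+01,  1.3000e-02,
        1.2000e-02,  0.0000e+00]), 'tcp_pos': array([ 0.237, -0.578,  0.23 ]), 'eef_rot': array([-0.001,  0.981,  0.194, -0.   ]), 'contact_force': array([-0.096,  0.231, -0.057]), 'wrist_torque': array([ 0.009, -0.006,  0.033]), 'width': np.float64(0.085)} -0.0187
scene cam at [0.874 0.403 0.915]
scene tumbler 0.95 [298. 125.] 1165 lo [ 0.311 -0.131  0.006] hi [ 0.362 -0.079  0.132]
scene tumbler 0.92 [272.  94.] 1173 lo [ 0.304 -0.238  0.006] hi [ 0.356 -0.187  0.133]
scene tumbler 0.87 [315. 159.] 1278 lo [ 0.359 -0.025  0.006] hi [0.41  0.024 0.133]
scene tumbler 0.83 [266. 202.] 1427 lo [ 0.499 -0.04   0.005] hi [0.574 0.04  0.134]
scene short_tumbler 0.63 [211. 112.] 913 lo [ 0.444 -0.296  0.024] hi [ 0.501 -0.237  0.102]
scene mug 0.66 [199. 178.] 1409 lo [ 0.576 -0.182  0.025] hi [ 0.643 -0.101  0.103]
scene tea_cup 0.7 [169. 
[... 898 characters left out ...]
-0.39  -0.001] hi [ 0.498 -0.153  0.136]
side mug 0.64 [256. 165.] 1249 lo [ 0.573 -0.166  0.026] hi [ 0.641 -0.1    0.101]
side mug 0.44 [314. 168.] 1509 lo [ 0.451 -0.149  0.029] hi [ 0.506 -0.098  0.154]
side tea_cup 0.68 [279. 137.] 552 lo [ 0.573 -0.285  0.027] hi [ 0.634 -0.239  0.073]
side rinser 0.61 [224. 311.] 18041 lo [0.437 0.093 0.005] hi [0.95  0.347 0.087]
side rinser 0.27 [166. 194.] 1446 lo [0.735 0.018 0.007] hi [0.778 0.06  0.164]
side spider_seat 0.6 [229. 334.] 1042 lo [0.481 0.229 0.063] hi [0.56  0.304 0.095]
side rack 0.85 [299. 182.] 4144 lo [ 0.419 -0.334  0.006] hi [ 0.662 -0.06   0.025]
side spider 0.97 [225. 335.] 810 lo [0.482 0.23  0.083] hi [0.556 0.302 0.096]
```

View pics/scene.png

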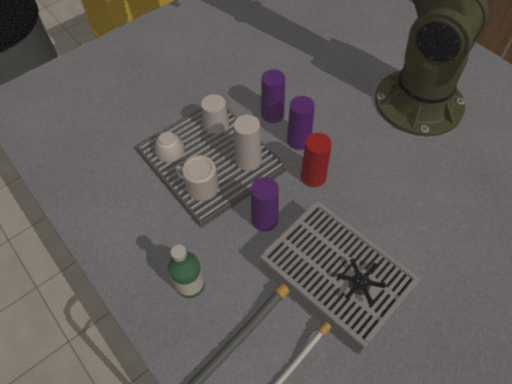

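View pics/side.png

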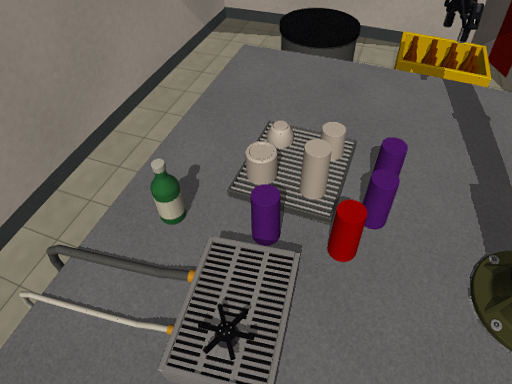

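The white tall tumbler is the one on the rack (scene 247,143; side 314,170). The purple and red ones are look-alikes, and the star is at scene (360,283) and side (226,334). Next I'll fit the tumbler axis and the star from both views.

```bash
cat >> h.py <<'E'
from scipy.optimize import least_squares
def tumbler_fit(P, zr):
    "axis (x,y) of the upright tumbler with rim at height zr from points on its side"
    h=P[:,2]-zr; P=P[(h>.02)&(h<.122)]; r=.031-.0025*(P[:,2]-zr)/.13
    f=lambda c:np.hypot(P[:,0]-c[0],P[:,1]-c[1])-r
    s=least_squares(f,P[:,:2].mean(0),loss="soft_l1",f_scale=.002)
    return s.x, np.median(np.abs(f(s.x))), len(P)
def proj(name,X):
    c=vision.camera_info(name); return cv2.projectPoints(np.atleast_2d(X).astype(float),cv2.Rodrigues(np.array(c["R"]))[0],np.array(c["t"],float),np.array(c["mtx"]),np.array(c["dist_coeffs"]))[0][:,0]
E
python3 - <<'E'
from h import *
for n in("scene","side"):
    im,d=vision.grab_frame(n)
    P=cloud(n,d); 
    Q=P[(abs(P[:,0]-.478)<.045)&(abs(P[:,1]+.123)<.045)]
    T=Q[Q[:,2]>.145]
    print(n,"tumbler",*tumbler_fit(Q,.024),"top z",np.round(np.median(T[:,2]),4),"top xy mid",np.round((T.min(0)+T.max(0))/2,4))
    S=P[(np.hypot(P[:,0]-.521,P[:,1]-.266)<.055)]
    for lo,hi in((.083,.0885),(.0905,.0935),(.094,.1)):
        A=S[(S[:,2]>lo)&(S[:,2]<hi)]
        print(" star",lo,hi,len(A),np.round(A.mean(0),4),"mid",np.round((A.min(0)+A.max(0))/2,4))
    A=S[(S[:,2]>.0935)&(np.hypot(*(S[:,:2]-[.521,.266]).T)<.02)]
    print(" dome",len(A),np.round(A.mean(0),4),np.round(A.max(0),4))
    # black star silhouette centroid (pixel) intersected with z=.086 plane
    r=models.recognise(n,"spider")[0]; print(" net",r["point"],"proj",proj(n,[.521,.266,.096]))
print(ctrl.ik([.478,-.123,.105],[0,1,0,0]))
for a in np.radians([0,30,60,90,120,150]):
    q=[0,np.cos(a/2),np.sin(a/2),0]
    print(np.degrees(a),[None if (s:=ctrl.ik(p,q)) is None else np.round(s,2) for p in([.478,-.123,.105],[.478,-.123,.26],[.52,.266,.26],[.52,.266,.15])])
print(vision.camera_info("wrist"))
E
```

```text
scene tumbler [ 0.47759107 -0.12901121] 0.0005748495815800121 756 top z 0.1542 top xy mid [ 0.4798 -0.1276  0.1517]
 star 0.083 0.0885 410 [0.5219 0.2649 0.0863] mid [0.5213 0.2639 0.0858]
 star 0.0905 0.0935 73 [0.5273 0.2691 0.0923] mid [0.5216 0.2653 0.092 ]
 star 0.094 0.1 92 [0.5202 0.2634 0.0956] mid [0.5224 0.2636 0.0966]
 dome 70 [0.5217 0.2638 0.0956] [0.5308 0.2736 0.0992]
 net [358.3, 282.9] proj [[362.29510122 278.75775144]]
side tumbler [ 0.48019049 -0.129084  ] 0.0005042034128925343 931 top z 0.1527 top xy mid [ 0.4791 -0.1278  0.1502]
 star 0.083 0.0885 660 [0.5204 0.2672 0.0858] mid [0.5215 0.2662 0.0858]
 star 0.0905 0.0935 139 [0.5198 0.2676 0.0922] mid [0.5217 0.2651 0.092 ]
 star 0.094 0.1 60 [0.5202 0.2659 0.0951] mid [0.5207 0.2656 0.0958]
 dome 64 [0.5209 0.2663 0.0948] [0.5285 0.2741 0.0976]
 net [222.0, 334.8] proj [[225.05857915 328.43513827]]
[ 0.4030598   0.46560101 -0.28720827  2.00898919  0.2002983   0.69347878
 -1.58066285]
0.0 [array([ 0.4 ,  0.47, -0.29,  2.01,  0.2 ,  0.69, -1.58]), array([ 0.52,  0.29, -0.42,  1.79,  0.13,  1.09, -1.52]), array([ 0.
[... 1243 characters left out ...]
-1.29,  1.56,  0.66,  1.4 , -0.11]), array([ 0.18,  0.82, -1.29,  1.72,  0.83,  1.27, -0.27])]
{'mtx': array([[343.15909257,   0.        , 258.10415548],
       [  0.        , 343.15909257, 185.60644431],
       [  0.        ,   0.        ,   1.        ]]), 'dist_coeffs': array([-0.01223478,  0.        ,  0.        ,  0.        ,  0.        ]), 'hand_eye': array([[-6.73233434e-04, -9.52911255e-01, -3.03248556e-01,
         7.83286044e-02],
       [ 9.99999771e-01, -6.64270511e-04, -1.32704451e-04,
        -8.94566859e-04],
       [-7.49835086e-05, -3.03248576e-01,  9.52911484e-01,
        -1.43303961e-01],
       [ 0.00000000e+00,  0.00000000e+00,  0.00000000e+00,
         1.00000000e+00]])}
```

```bash
python3 - <<'E'
from h import *
a=np.radians(30); q=[0,np.cos(a/2),np.sin(a/2),0]
x,y=.4789,-.1290
ctrl.movep([x,y,.22],q); print(get_state()["time"],get_state()["tcp_pos"])
im,d=vision.grab_frame("wrist"); cv2.imwrite("pics/w1.png",im)
s=get_state()
for r in models.masks_of("wrist","tumbler")[:3]:
    c=vision.camera_info("wrist"); m=r["mask"]&(d>0); v,u=np.nonzero(m); z=d[m]
    n=cv2.undistortPoints(np.stack([u,v],1).astype(float)[:,None],c["mtx"],c["dist_coeffs"])[:,0]
    P=np.c_[n*z[:,None],z]@c["hand_eye"][:3,:3].T+c["hand_eye"][:3,3]
    w,i,j,k=s["eef_rot"]; from scipy.spatial.transform import Rotation as R
    P=R.from_quat([i,j,k,w]).apply(P)+s["tcp_pos"]
    T=P[P[:,2]>.148]; print(r["p"],len(P),len(T),"fit",tumbler_fit(P,.024),"top",np.round(np.median(T,0),4) if len(T) else 0, (T.min(0)+T.max(0))/2 if len(T) else 0)
print(s["time"],s["contact_force"])
E
```

```text
3.05 [ 0.47880544 -0.13028412  0.21991   ]
0.92 9017 0 fit (array([ 0.38159934, -0.00459887]), np.float64(0.001333476549540115), 7939) top 0 0
0.89 5290 0 fit (array([0.55356352, 0.01101047]), np.float64(0.003307905626290384), 4708) top 0 0
0.87 4585 11 fit (array([ 0.3267905 , -0.21912145]), np.float64(0.0003372977805281806), 3473) top [ 0.4903 -0.1278  0.2942] [ 0.48957231 -0.12842542  0.29461038]
3.1 [-0.08017167  0.24956502  0.09631845]
```

View pics/w1.png

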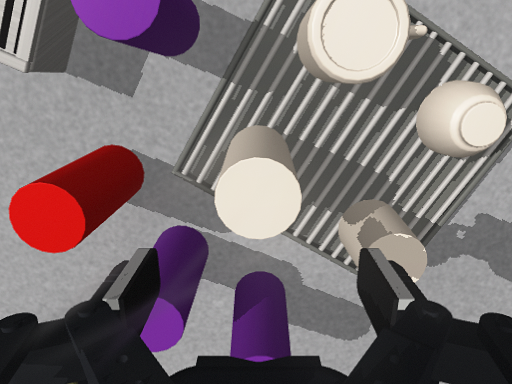

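The wrist view shows the white foot disc at (258,197), centred between the jaws (pads at about 130 and 385), with nothing in the way of the fingers. Next: descend, grasp and lift.

```bash
python3 - <<'E'
from h import *
x,y=.4789,-.1290
ctrl.movel([x,y,.105],max_speed=.12); s=get_state(); print(s["time"],s["tcp_pos"],s["contact_force"])
ctrl.close_gripper(80); s=get_state(); print(s["time"],s["width"],s["tcp_pos"],s["contact_force"],ctrl.pinch_z)
ctrl.movel([x,y,.255],max_speed=.12); s=get_state(); print(s["time"],s["width"],s["tcp_pos"],s["contact_force"])
for n in("scene","side"):
    im,d=vision.grab_frame(n); P=cloud(n,d); cv2.imwrite(f"pics/l_{n}.png",im)
    b=im.reshape(-1,3)[(d>0).ravel()].astype(int)   # bright white pixels: the tumbler, not the gripper
    Q=P[(abs(P[:,0]-x)<.05)&(abs(P[:,1]-y)<.05)&(P[:,2]>.13)&(b.min(1)>90)]
    zb=np.percentile(Q[:,2],1); K=Q[(Q[:,2]>.18)&(Q[:,2]<.24)]
    print(n,len(Q),"rim z",zb,"fit",tumbler_fit(Q[Q[:,2]<.25],.174))
E
```

```text
4.2583 [ 0.47931451 -0.12901655  0.10552464] [-0.12198461  0.05844555  0.00497795]
4.6333 0.05742693485754981 [ 0.47947477 -0.12914538  0.10616726] [-1.1117594   0.57978909  8.92926199] -0.0187
6.0333 0.05699416029314711 [ 0.47847558 -0.12893583  0.25432583] [-7.53095281e-01 -3.29390868e-04 -1.20668936e+00]
scene 1389 rim z 0.1746285848460199 fit (array([ 0.47780228, -0.12746084]), np.float64(0.00066298146737288), 460)
side 1500 rim z 0.17323764827509455 fit (array([ 0.47871791, -0.12811378]), np.float64(0.0006023689343377901), 666)
```

```bash
cat >> h.py <<'E'
def held(name,x,y,zr):
    im,d=vision.grab_frame(name); P=cloud(name,d); b=im.reshape(-1,3)[(d>0).ravel()].astype(int)
    Q=P[(abs(P[:,0]-x)<.05)&(abs(P[:,1]-y)<.05)&(P[:,2]>zr-.03)&(P[:,2]<zr+.08)&(b.min(1)>90)]
    c,e,k=tumbler_fit(Q,zr)
    lo=tumbler_fit(Q[Q[:,2]<zr+.05],zr)[0]; hi=tumbler_fit(Q[Q[:,2]>zr+.05],zr)[0]
    return im,np.round(c,4),round(e,4),k,"tilt",np.round((hi-lo)/.03,2),"rim z",round(np.percentile(Q[:,2],1),4)
E
python3 - <<'E'
from h import *
x,y=.5213,.2640
ctrl.movel([x,y,.255],max_speed=.12); s=get_state(); print(s["time"],s["width"],s["tcp_pos"],s["contact_force"])
ctrl.movel([x,y,.19],max_speed=.08); s=get_state(); print(s["time"],s["width"],s["tcp_pos"],s["contact_force"])
ims=[]
for n in("scene","side"):
    im,*r=held(n,x,y,.110); print(n,*r)
    p=proj(n,[x,y,.1])[0]; c,r_=p.astype(int); ims.append(cv2.resize(im[max(0,r_-90):r_+50,c-70:c+70],(400,400)))
cv2.imwrite("pics/over.png",np.hstack(ims))
E
```

```text
9.575 0.05706540021506083 [0.52137057 0.26367928 0.25502544] [ 0.39573828  0.74056796 -1.86091102]
10.5333 0.05746260164942165 [0.52155075 0.26431497 0.19048193] [-0.50862388  1.11503371 -2.43540797]
scene [0.5605 0.3047] 0.0031 338 tilt [-0.06  0.01] rim z 0.0987
side [0.5228 0.2649] 0.0003 467 tilt [0. 0.] rim z 0.0867
```

View pics/over.png

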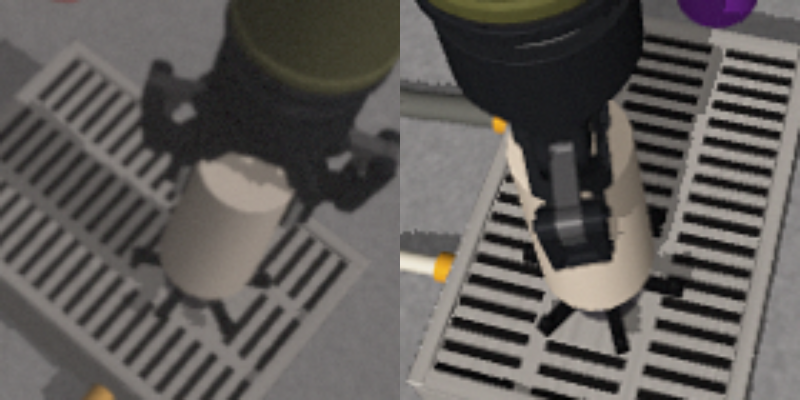

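The side view shows the tumbler upright, its rim over the star about 1.5 mm off in +x and -y. The scene fit was contaminated by rinser pixels, so I'm refitting it. Then I'll correct the position and do a guarded press in small steps.

```bash
python3 - <<'E'
from h import *
x,y=.5205,.2650
ctrl.movel([x,y,.182],max_speed=.05); ctrl.pause(.3)
f0=np.mean([get_state()["contact_force"][2]]); s=get_state(); print(s["time"],s["tcp_pos"],"f0",f0)
for n in("scene","side"):
    im,d=vision.grab_frame(n); P=cloud(n,d)
    Q=P[(np.hypot(P[:,0]-x,P[:,1]-y)<.036)&(P[:,2]>.108)&(P[:,2]<.150)]
    if n=="side":
        b=im.reshape(-1,3)[(d>0).ravel()].astype(int); Q=P[(np.hypot(P[:,0]-x,P[:,1]-y)<.036)&(P[:,2]>.108)&(P[:,2]<.150)&(b.min(1)>90)]
    c,e,k=tumbler_fit(Q[Q[:,2]>.103],.101-.015); print(n,np.round(c,4),round(e,4),k)
z=.182
while z>.146:
    z-=.002 if z>.172 else .001
    ctrl.movel([x,y,z],max_speed=.02); s=get_state(); f=s["contact_force"]-[0,0,f0]
    print(round(s["time"],2),round(z,4),np.round(s["tcp_pos"],4),np.round(f,1),round(s["width"],4))
    if f[2]>7.5 or np.hypot(*f[:2])>8: break
E
```

```text
11.2417 [0.52059346 0.26504415 0.18211123] f0 -2.1437087937934507
scene [0.5207 0.2651] 0.0004 347
side [0.5216 0.266 ] 0.0003 401
11.59 0.18 [0.5204 0.2649 0.1798] [ 0.2 -0.2 -0.2] 0.0573
11.84 0.178 [0.5204 0.2649 0.1778] [-0.4 -0.3 -0.6] 0.0572
12.09 0.176 [0.5204 0.265  0.1759] [-0.6 -0.4 -0. ] 0.0573
12.34 0.174 [0.5204 0.2649 0.1738] [1.1 0.  0.7] 0.0572
12.59 0.172 [0.5204 0.265  0.1718] [-0.2 -0.4  1.2] 0.0575
12.84 0.171 [0.5205 0.265  0.1709] [-0.5  0.1  1.1] 0.0574
13.09 0.17 [0.5205 0.265  0.1699] [-0.8  0.1  0. ] 0.0574
13.34 0.169 [0.5204 0.265  0.1689] [ 0.1  0.2 -0. ] 0.0569
13.59 0.168 [0.5206 0.2651 0.1683] [-0.5 -0.6  2.2] 0.0574
13.84 0.167 [0.5207 0.2651 0.1673] [-0.6 -0.8  4.6] 0.0574
14.09 0.166 [0.5206 0.2651 0.1661] [ 0.2 -0.2  5.5] 0.0569
14.34 0.165 [0.5206 0.265  0.165 ] [ 0.7 -0.4  5. ] 0.0574
14.59 0.164 [0.5206 0.265  0.164 ] [-0.4 -0.1  5.9] 0.057
14.84 0.163 [0.5206 0.265  0.163 ] [-0.2 -0.4  7.4] 0.0574
15.09 0.162 [0.5206 0.265  0.162 ] [-0.3  0.8  6.4] 0.0573
15.34 0.161 [0.5206 0.2651 0.1611] [-0.3  0.   6.9] 0.0573
15.59 0.16 [0.5206 0.2651 0.1601] [-0.4 -1.   8.2] 0.0572
```

Contact began at TCP z of about 0.1675, so the stop should be near 0.1535. The centring is within about 1 mm in both views. I'll continue in finer steps and stop at about 18–20 N.

```bash
python3 - <<'E'
from h import *
x,y=.5205,.2650; f0=-2.14; z=.160
while z>.148:
    z-=.001 if z>.156 else .0005
    ctrl.movel([x,y,z],max_speed=.02); ctrl.pause(.05)
    F=[]
    for _ in range(3): F.append(get_state()["contact_force"]); ctrl.pause(.02)
    s=get_state(); f=np.mean(F,0)-[0,0,f0]
    print(round(s["time"],2),round(z,4),np.round(s["tcp_pos"],4),np.round(f,1),round(s["width"],4))
    if f[2]>17.5 or np.hypot(*f[:2])>10: break
ctrl.pause(.5)
F=[]
for _ in range(8): F.append(get_state()["contact_force"]); ctrl.pause(.03)
print("settled",np.round(np.mean(F,0)-[0,0,f0],1),np.std(F,0),get_state()["tcp_pos"],get_state()["width"])
ims=[]
for n in("scene","side"):
    im,d=vision.grab_frame(n); P=cloud(n,d); b=im.reshape(-1,3)[(d>0).ravel()].astype(int)
    Q=P[(np.hypot(P[:,0]-x,P[:,1]-y)<.036)&(P[:,2]>.094)&(P[:,2]<.135)&((b.min(1)>90)|(n=="scene"))]
    c,e,k=tumbler_fit(Q,.072); print(n,np.round(c,4),round(e,4),k)
    S=P[(np.hypot(P[:,0]-x,P[:,1]-y)<.05)&(np.hypot(P[:,0]-x,P[:,1]-y)>.036)&(b.max(1)<60)&(P[:,2]<.1)&(P[:,2]>.06)]
    print("  arms/studs z pct",len(S),np.round(np.percentile(S[:,2],[10,50,90]),4) if len(S) else 0)
    p=proj(n,[x,y,.1])[0]; c,r_=p.astype(int); ims.append(cv2.resize(im[max(0,r_-90):r_+50,c-70:c+70],(400,400)))
cv2.imwrite("pics/end.png",np.hstack(ims))
E
```

```text
15.94 0.159 [0.5206 0.2651 0.1592] [0.4 0.1 7.9] 0.0574
16.29 0.158 [0.5206 0.265  0.1583] [0.  0.  7.8] 0.0573
16.64 0.157 [0.5206 0.2651 0.1573] [ 0.  -0.2  8.9] 0.057
16.99 0.156 [0.5206 0.2651 0.1564] [-0.3 -0.6  8.9] 0.0572
17.34 0.1555 [0.5207 0.2651 0.1559] [-0.1 -1.   8.8] 0.0571
17.69 0.155 [0.5207 0.2651 0.1554] [-0.4 -0.8  9.4] 0.0571
18.04 0.1545 [0.5206 0.2651 0.1549] [-0.4 -0.6  9.2] 0.0571
18.39 0.154 [0.5207 0.2651 0.1545] [-0.4 -0.8  9.1] 0.0571
18.74 0.1535 [0.5207 0.2651 0.1541] [-0.5 -1.  10.5] 0.0575
19.09 0.153 [0.5208 0.2652 0.1541] [-1.3 -1.6 14.3] 0.0576
19.44 0.1525 [0.5208 0.2653 0.154 ] [-1.6 -2.1 17.7] 0.0574
settled [-1.6 -1.9 17.7] [0.27340775 0.2949338  0.47350549] [0.52086879 0.26528717 0.15401479] 0.057101954843505213
scene [0.5206 0.2652] 0.0003 309
  arms/studs z pct 232 [0.0643 0.0673 0.0784]
side [0.5219 0.2663] 0.0004 293
  arms/studs z pct 425 [0.0631 0.0653 0.0784]
```

View pics/end.png

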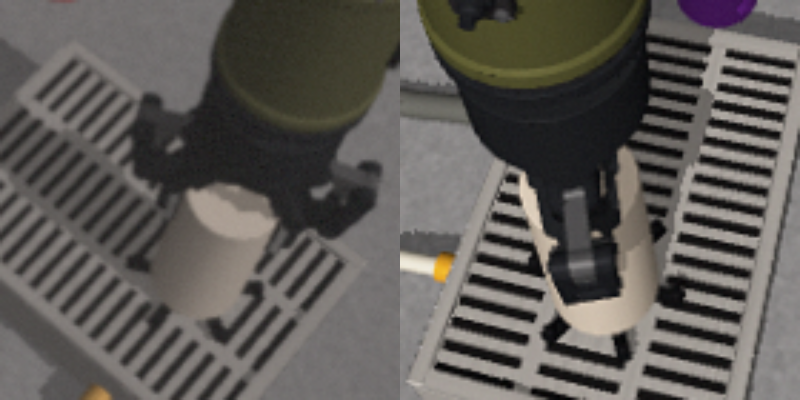

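The force knee at the stop is clear, after about 14 mm of travel. The tumbler stands upright inside the studs, whose tops are at about 0.078–0.08 m as expected with the star down. The push is steady at about 18 N, so I'm handing in.

```bash
python3 -c "
from h import *
ticket.close_job(); s=get_state(); print(s['time'],s['contact_force'],s['tcp_pos'],s['width'])"
```

```text
the job is handed in; nothing more can be done
the job is handed in; nothing more can be done
```

I gripped the white tall tumbler on the rack at 80 N and lifted it clear. I then set it mouth-down on the star, pressed it down in 1 mm then 0.5 mm steps, and handed the job in with the gripper still holding it. No verdict was reported.

**Last checks, just before hand-in at about 20 s:**
- **Press:** contact came at TCP z of about 0.168. The force rose sharply at 0.154, which is about 14 mm of travel and matches the stop. The push settled at about 17.7 N, the highest reading of the press.
- **Star position:** the stud tops measured about 0.078 m, against 0.080 m expected with the star fully down.
- **Centring:** the tumbler was within about 2 mm of the star in both views, and it looked upright. The two cameras differ from each other by about 1–2 mm.
- **Grip:** the finger opening stayed near 57 mm, so there was no sign of slipping.

**Checks that failed or were not done:**
- One scene-camera fit before the press was thrown off by rinser pixels. I redid it with a tighter filter and it agreed.
- The networks did not find the tumbler from the wrist camera. I checked the jaw alignment by eye in that picture instead.
- I did not measure the other crockery and the bottle again at the end. The path was planned clear of them and I saw no unexpected forces.

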